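# Couple the pressure gauge to the airbrush air outlet

### The arm

A 7-joint arm with a two-finger parallel gripper is mounted at the origin on a cart in front of the work surface, level with it; the furniture and walls round the work are solid. World frame = base frame: x ahead of the robot, y to its left, z up, the work surface at z = 0. Lengths are in m, angles in rad, forces in N, time in s.
With the tool pointing down it reaches from about 0.425 to 0.975 m from the base axis. Payload 16.7 kg.
Tool frame: the origin (TCP) lies at the very end of the fingers, on their centre line; the grasp point (between the pads) lies 19 mm behind it; x points along the fingers, z is the direction in which the jaws open and shut, and the axes are right-handed (so a half turn about x gives the same grasp; the last joint's range is limited). The gripper opens to 85 mm and grips with 20 to 120 N. Pads are 22 mm wide; open, the fingers measure 114 mm over their backs; the gripper's body (76 mm by 85 mm) begins 54 mm behind the grasp point. The pads swing forward as they close: fully open they stand 13 mm farther back than shut.
Start: joints at [1.044, 0.426, 0.074, 1.606, -0.034, 1.111, -0.067], TCP at [0.249, -0.627, 0.231] pointing down, gripper open.
Joint ranges: [-2.85, 2.85], [-0.5, 2.14], [-1.23, 1.37], [0.21, 2.46], [-1.02, 4.16], [0.16, 2.05], [-2.73, 2.73]. Speed limits (rad/s): [1.89, 1.89, 2.39, 2.39, 3.01, 3.01, 3.01].

### API

Orientations are given as a rotation vector (axis times angle).
In Python, from bench import env, viewer gives the robot as it stands. The module is installed in compiled form; this text tells all that it offers.
- The arm moves only by the tool drive_tool, never from a script. Its argument "deltas" is a list of rows, each a list of 5 numbers: the opening, from -1 (shut) to 1 (fully open), so that 0 is half open, then the shift along the world's x, y, z in cm, then the turn about the world's z in degrees. A call has 1 to 5 rows; each row shifts and turns the commanded pose from where the row before left it; what a row does not reach is not made up. A row lasts 1/10 s, in which the tool goes at most 50 mm and 8.59 degrees, less where a joint would pass 70% of its speed; a pose out of reach is approached as far as the arm can. A call is refused whole if a number of a shift passes 5 or a number of a turn 8.59, either way. A call with a gripper value outside its range is refused whole. The fingers move at their own pace and stop on an object; "newtons" is the grip in N (left out, the last holds). Time passes only in rows, so rows that do not move let the fingers close. It gives the time, the measured TCP pose, the force and the opening at its end, in the units of the state.
- env.read_state(): the state, without advancing time (a new reading comes with each control period).
- viewer.snapshot(name): name is "scene" or "top" or "wrist"; returns the picture (480x640x3 uint8, red, green, blue); there is no depth.
- viewer.get_calibration(name): a dict with "fovy" (degrees; the focal length in pixels is half the picture's height over the tangent of half this angle, whatever the lens; pixels are square), "cx", "cy" (the principal point, pixels), "cam_to_world" (4x4, takes a point from camera to world coordinates). Camera axes: x right, y up, looking along -z (the intrinsics and any distortion apply to the point x, -y, -z); pixel columns grow to the right and rows downward; lengths in m; the calibration is good to about 2 mm. A picture is of the moment at which its call begins: read the wrist's pose just before it. get_calibration takes no time and is no camera call; for the wrist camera it gives the pose at the moment of the call.
- env.close_job(): hands the job in, once; it reports no verdict.
The state is a dict: "clock": time; "joint_positions": joint angles; "qd": joint speeds; "joint_efforts": joint torques, N m; "tool_pos": TCP position; "orientation": TCP orientation; "contact_force": force on the tool from outside, world axes, zero at the start; "moment": the same for the moment, N m; "grip_width": finger opening in m.
Only numpy, scipy, OpenCV 4.12 (cv2) and the standard library are available. Lean on these libraries where they do the work, as an engineer would, in place of code of your own. Each camera call takes 0.05 s, during which the arm holds its last target.

### The job

Fit the pressure gauge to the quick coupler of the airbrush air outlet: pull the coupler's brass sleeve down until it stays back by itself, then take the gauge out of its stand and press it gently, without forcing it, upright into the socket until it is fully home and the sleeve springs up again. Let go of it, and leave the other things on the table where they are. The coupler floats sideways in its mount, so find its true centre by feel or by eye.

Things in the scene. Friction and masses are not known exactly. Their poses are not given: they have to be found in the camera images.
- outlet: counter-top air outlet, fixed: grey base plate 92 x 92 x 12 mm, aluminium column 50 mm in diameter up to z = 44 mm, a brass elbow stub at z 17 to 37 mm reaching 46 mm out along its +x; origin under the centre of the base plate, z up. A steel quick coupler stands upright on it: stem 21 mm in diameter from z 52 to 80 mm, above that the socket in its brass sleeve
- mount (a point): top centre of the outlet's column, 44 mm up, fixed. The coupler FLOATS sideways here on a rubber disc: its axis may stand up to 8.5 mm from this point in x and likewise in y (outlet frame), usually well off centre, is not measured, and stays where it is left. About 3 to 5 N slide it; fingers closed round the sleeve centre it between them
- mouth_nominal (a point): where the middle of the socket's mouth would be if the coupler stood centred, 110 mm up (the height is true, the x and y are not). Mouth upward; rim 30 mm in outer diameter; bore 20.4 mm with a lead-in 1 mm wide, 2 mm deep. Three pawls 6.5 to 10.5 mm under the rim bar the bore while the sleeve is up; they lock into the plug's groove when it springs up
- valve_nominal (a point): likewise for the top of the black valve in the bore while the sleeve is back: 90.5 mm up, 19.5 mm under the rim. The plug's tip must push it down about 2 mm (about 5 to 8 N at first, then less): that trips the sleeve, which springs up by itself, and the valve then falls away from the plug
- sleeve (a joint): travel of the knurled brass sleeve round the socket, straight down, m: 0 = up (z 78 to 106 mm over the table, outer diameter 38 mm, 41 mm collar on its lowest 6 mm), 0.012 = fully down (back, a hard stop). It pushes up with about 8 N at first, fading as it goes down; past about 0.009 it flips over and stays back at 0.012 by itself (about 3 N to lift it again)
- gauge: pressure gauge with a steel plug, loose, about 0.12 kg; origin at the tip of the plug (lowest point), z up. Nose 18 mm in diameter, tip chamfered 1 mm, locking groove 12.4 mm at 10 to 17 mm up, flange 34 mm from 22 to 26 mm. Seated, the flange lies on the socket's rim, tip 88 mm over the table; it may be turned any way. Delicate: at most 30 N between it and the outlet
- gauge_case (a point): centre of the gauge's square black case, 44 mm above the plug's tip: 40 x 40 mm with its sides along the gauge's x and y, 30 to 58 mm above the tip, white dial on top at 60 mm
- stand: stand of the gauge, fixed: wooden foot 70 x 70 x 10 mm with an aluminium tube 35 mm in outer diameter, bore 24 mm, rim at 40 mm; origin under its centre. The gauge stands in it, flange on the rim, so its tip is 18 mm over the table
- cocoa_tin: bystander: round red tin, 64 mm in diameter, 64 mm high; origin under its centre
- sweet_a: bystander: blue twist-wrapped sweet, 36 x 60 x 18 mm; origin under its centre
- price_card: bystander: price card in a foot, 19 x 68 x 49 mm; origin under its centre
- ribbon_spool: bystander: spool of red ribbon, 53 mm in diameter, 22 mm high; origin under its centre
Things that resemble listed ones, but are neither listed nor needed, are in the scene too. There is more than one size of the gauge; the job needs the smaller. Leave any purple look-alike of the outlet alone.

How it is judged:
On the way, in this order (a step that is already met when the one before it is completed fails the run):
1. the sleeve is pulled down and stays back without being touched, the gauge still in its stand (value of joint sleeve above 0.0105 m and contact force between the fingers and outlet below 0.1 N and distance of gauge from where it was at the start of the episode below 0.02 m), for 0.2 s.
2. the plug is in the socket down to the valve (z of gauge in the frame of outlet below 0.0945 m and horizontal distance between gauge and outlet below 0.015 m and angle between gauge's own z axis and vertical below 0.12 rad), for 0.02 s.
At the end, for the whole second after the job is handed in: The gauge stands upright (within 0.07 rad) in the socket, its flange on the rim (tip 86 to 89.8 mm above the foot of the outlet, within 15 mm of the outlet's centre line), at rest, and the sleeve is up again (less than 2 mm of travel left) (value of joint sleeve below 0.002 m and z of gauge in the frame of outlet between 0.086 and 0.0898 m and horizontal distance between gauge and outlet below 0.015 m and angle between gauge's own z axis and vertical below 0.07 rad and linear speed of gauge below 0.02 m/s); the robot touches nothing.
It fails at once if the gauge is pressed against the outlet with more than 30 N (contact force between gauge and outlet above 30 N).
It fails at once if a bystander is shoved more than 25 mm (distance of any of cocoa_tin, sweet_a, price_card, ribbon_spool from where it was at the start of the episode above 0.025 m).
It fails at once if the gauge is tipped over (angle between gauge's own z axis and vertical above 0.8 rad).
It also fails if it takes over 72 s, if anything falls off the work surface, if the arm or the gripper's body presses on something with over 40 N, if the wrist force passes 120 N, or if a joint passes its speed limit or range.

## Working session

There is one attempt and no reset: what is moved stays moved. The work goes in short steps, Python scripts to look and compute and a tool call to move; the robot and the scene stay as the last step left them, time stands still between calls to the robot, and variables do not carry over. Pictures are saved under pics/ and viewed, and the job is handed in when it is done.

Besides the shell and the picture viewer there is one more tool, called after "Call:" by a JSON object that holds its "name" and its "arguments". drive_tool: Moves the arm, as the interface text tells. Its arguments: {"type":"object","properties":{"deltas":{"type":"array"},"newtons":{"type":"number"}},"required":["deltas"]}

```bash
mkdir -p pics
cat > h.py <<'E'
import numpy as np, cv2
from bench import env, viewer
def save(n,f):
    im=viewer.snapshot(n); cv2.imwrite(f'pics/{f}.png',im[:,:,::-1]); return im
def cal(n):
    c=viewer.get_calibration(n); return c
def ray(c,u,v):
    f=240/np.tan(np.radians(c['fovy'])/2)
    T=np.array(c['cam_to_world']); d=np.array([(u-c['cx'])/f,-(v-c['cy'])/f,-1.0])
    return T[:3,3],T[:3,:3]@d
def onz(c,u,v,z):
    o,d=ray(c,u,v); t=(z-o[2])/d[2]; return o+t*d
def proj(c,p):
    f=240/np.tan(np.radians(c['fovy'])/2)
    T=np.array(c['cam_to_world']); q=T[:3,:3].T@(np.array(p)-T[:3,3]); return c['cx']+f*q[0]/-q[2], c['cy']-f*q[1]/-q[2]
E
python3 - <<'E'
from h import *
for n in ['scene','top','wrist']:
    c=cal(n); print(n,{k:(v if k!='cam_to_world' else np.round(v,3).tolist()) for k,v in c.items()})
    save(n,n+'0')
s=env.read_state(); print(s)
E
```

```text
scene {'fovy': 50.835465746768406, 'cx': 312.8022670401305, 'cy': 227.60496703301393, 'cam_to_world': [[-0.845, 0.223, -0.486, 0.037], [-0.535, -0.345, 0.771, 0.815], [0.004, 0.912, 0.411, 0.551], [0.0, 0.0, 0.0, 1.0]]}
top {'fovy': 47.965068674246396, 'cx': 316.14986259751544, 'cy': 242.99399816736903, 'cam_to_world': [[-0.027, 0.994, -0.105, 0.438], [-0.999, -0.03, -0.025, -0.023], [-0.028, 0.105, 0.994, 1.294], [0.0, 0.0, 0.0, 1.0]]}
wrist {'fovy': 68.02299146345793, 'cx': 317.7328227941161, 'cy': 234.48186142950982, 'cam_to_world': [[0.37, 0.88, 0.299, 0.326], [-0.929, 0.351, 0.118, -0.599], [-0.001, -0.321, 0.947, 0.374], [0.0, 0.0, 0.0, 1.0]]}
{'clock': 0.15, 'joint_positions': array([ 1.0434935 ,  0.42660133,  0.07384453,  1.60643346, -0.03413591,
        1.11077655, -0.06710564]), 'qd': array([-1.50557346e-03, -1.79370605e-03, -1.76385914e-03, -7.40791692e-05,
       -8.89402037e-04,  8.38040404e-04,  1.95811006e-04]), 'joint_efforts': array([ 5.75144106e-03, -9.50320101e+01,  3.76488715e+00, -4.63760555e+01,
        1.95642072e-02,  7.68651516e-03,  1.43767647e-05]), 'tool_pos': array([ 0.24888152, -0.62712151,  0.23077414]), 'orientation': array([ 0.92712419,  1.36538865, -0.92626856]), 'contact_force': array([ 0.03411637,  0.20681332, -0.53857162]), 'moment': array([ 0.01039357, -0.00135936,  0.0276467 ]), 'grip_width': 0.08543887898061985}
```

View pics/scene0.png

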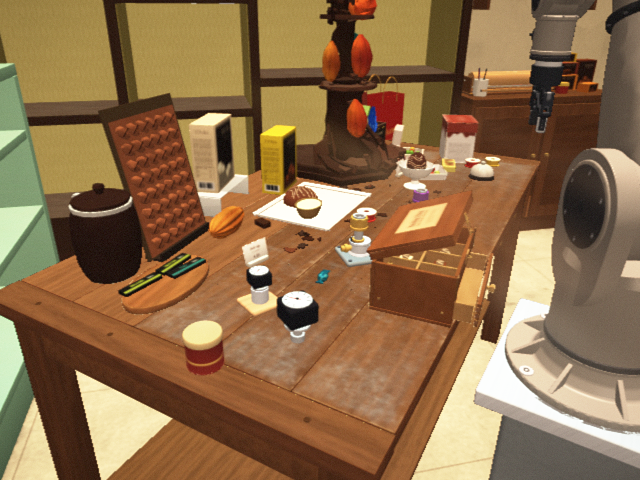

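View pics/top0.png

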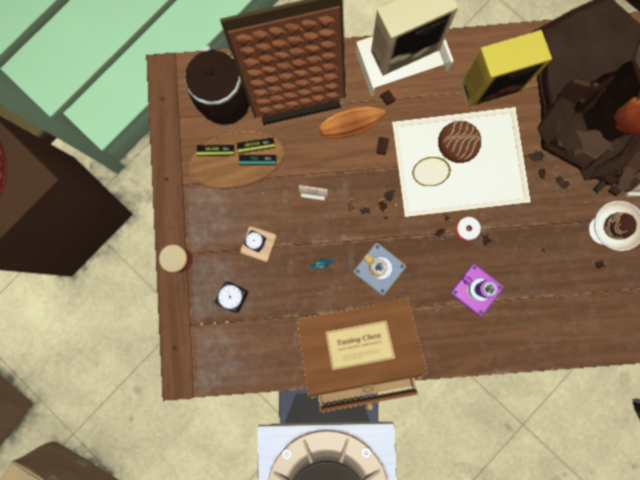

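View pics/wrist0.png

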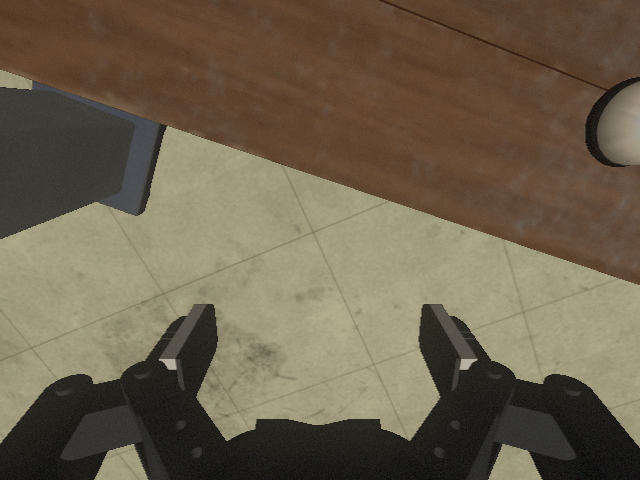

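Run:
```python
from h import *
im=cv2.imread('pics/top0.png'); sc=cv2.imread('pics/scene0.png')
a=cv2.resize(im[220:320,205:305],(400,400),interpolation=cv2.INTER_CUBIC); b=cv2.resize(im[220:320,335:435],(400,400),interpolation=cv2.INTER_CUBIC)
cv2.imwrite('pics/crop1.png',np.hstack([a,b]))
a=cv2.resize(sc[230:350,225:345],(400,400),interpolation=cv2.INTER_CUBIC); b=cv2.resize(sc[200:280,320:400],(400,400),interpolation=cv2.INTER_CUBIC)
cv2.imwrite('pics/crop2.png',np.hstack([a,b]))
c=cal('top')
for n,u,v,z in [('gauge',255,241,.078),('bigg',230,297,.078),('outlet',380,268,.11),('plate',380,269,.012),('foot',258,244,.01),('card',313,192,.04),('sweet',320,265,.01),('tin',174,258,.064),('purple',480,290,.05),('spool',468,229,.02),('box',310,320,.15),('box2',410,305,.15),('boxr',425,370,.1)]: print(n,np.round(onz(c,u,v,z),3))
```

```text
gauge [0.576 0.146 0.078]
bigg [0.45  0.205 0.078]
outlet [ 0.504 -0.132  0.11 ]
plate [ 0.507 -0.141  0.012]
foot [0.576 0.148 0.01 ]
card [0.692 0.012 0.04 ]
sweet [0.521 0.001 0.01 ]
tin [0.544 0.336 0.064]
purple [ 0.451 -0.363  0.05 ]
spool [ 0.595 -0.351  0.02 ]
box [0.397 0.023 0.15 ]
box2 [ 0.423 -0.188  0.15 ]
boxr [ 0.282 -0.221  0.1  ]
```

View pics/crop1.png

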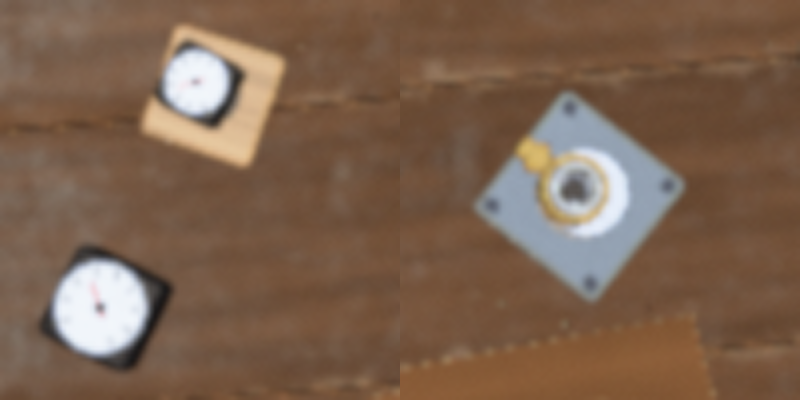

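View pics/crop2.png

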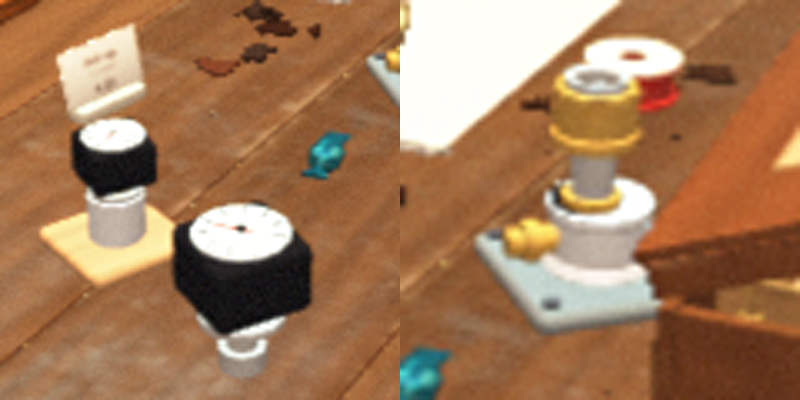

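Run:
```python
from h import *
from scipy.spatial.transform import Rotation as R
s=env.read_state(); M=R.from_rotvec(s['orientation']).as_matrix(); print(np.round(M,3))
c=cal('top'); c2=cal('scene')
def tri(a,b):
    o1,d1=ray(c,*a);o2,d2=ray(c2,*b)
    A=np.stack([d1,-d2],1); t=np.linalg.lstsq(A,o2-o1,rcond=None)[0]
    p,q=o1+t[0]*d1,o2+t[1]*d2; return np.round((p+q)/2,3),np.round(np.linalg.norm(p-q),4)
print('lid',tri((297,322),(375,237)),tri((410,302),(405,200)),tri((306,395),(467,240)),tri((425,372),(470,193)))
print('rim',tri((378.5,266.75),(320+195/5,200+75/5)), onz(c,378.5,266.75,.11), 'plate',onz(c,379.8,269,.012))
print('dial',onz(c,205+196/4,220+81/4,.078),tri((254,240.25),(225+112/3.33,230+135/3.33)))
for p in [(568,92),(684,186),(590,300),(475,206)]: print(onz(c,335+(p[0]-400)/4,220+p[1]/4,.012)[:2].round(4))
for p in [(180,25),(285,62),(248,167),(142,130)]: print('ft',onz(c,205+p[0]/4,220+p[1]/4,.01)[:2].round(4))
```

```text
[[-0.     0.929  0.369]
 [ 0.001  0.369 -0.929]
 [-1.    -0.    -0.001]]
lid (array([0.39 , 0.048, 0.156]), np.float64(0.0085)) (array([ 0.427, -0.19 ,  0.143]), np.float64(0.0031)) (array([0.237, 0.03 , 0.182]), np.float64(0.0237)) (array([ 0.289, -0.207,  0.182]), np.float64(0.0012))
rim (array([ 0.508, -0.129,  0.11 ]), np.float64(0.001)) [ 0.50708222 -0.12876276  0.11      ] plate [ 0.50738749 -0.14034622  0.012     ]
dial [0.57743751 0.14832991 0.078     ] (array([0.578, 0.149, 0.076]), np.float64(0.0012))
[ 0.5695 -0.1362]
[ 0.5115 -0.2024]
[ 0.4459 -0.1443]
[ 0.5032 -0.0785]
ft [0.6195 0.1671]
ft [0.5951 0.1042]
ft [0.5326 0.1275]
ft [0.5567 0.1909]
```

Call:
{"name": "drive_tool", "arguments": {"deltas": [[1,2.15,4.15,0.2,-1.8],[1,2.15,4.15,0.2,-1.8],[1,2.15,4.15,0.2,-1.8],[1,2.15,4.15,0.2,-1.8],[1,2.15,4.15,0.2,-1.8]]}}

```text
clock: 0.65
tool_pos: [0.3569, -0.418, 0.2413]
orientation: [1.046, 1.305, -1.046]
contact_force: [1.5, -0.4, 0.3]
grip_width: 0.0852
```

Call:
{"name": "drive_tool", "arguments": {"deltas": [[1,2.15,4.15,0.2,-1.8],[1,2.15,4.15,0.2,-1.8],[1,2.15,4.15,0.2,-1.8],[1,2.15,4.15,0.2,-1.8],[1,2.15,4.15,0.2,-1.8]]}}

```text
clock: 1.15
tool_pos: [0.4644, -0.2106, 0.2515]
orientation: [1.163, 1.238, -1.163]
contact_force: [0.1, -0.7, -0.3]
grip_width: 0.0852
```

Call:
{"name": "drive_tool", "arguments": {"deltas": [[1,2.15,4.15,0,-1.8],[1,2.15,4.15,0,-1.8],[1,0,0,0,0],[1,0,0,0,0]]}}

```text
clock: 1.55
tool_pos: [0.5072, -0.1283, 0.2511]
orientation: [1.207, 1.211, -1.207]
contact_force: [-0.1, -0.7, -0.5]
grip_width: 0.0853
```

Run:
```python
from h import *
c=cal('wrist'); save('wrist','w1'); print(proj(c,[.507,-.129,.11]), env.read_state()['tool_pos'])
```

```text
(np.float64(316.015632905175), np.float64(219.00932221119808)) [ 0.5067188  -0.12953886  0.25107438]
```

View pics/w1.png

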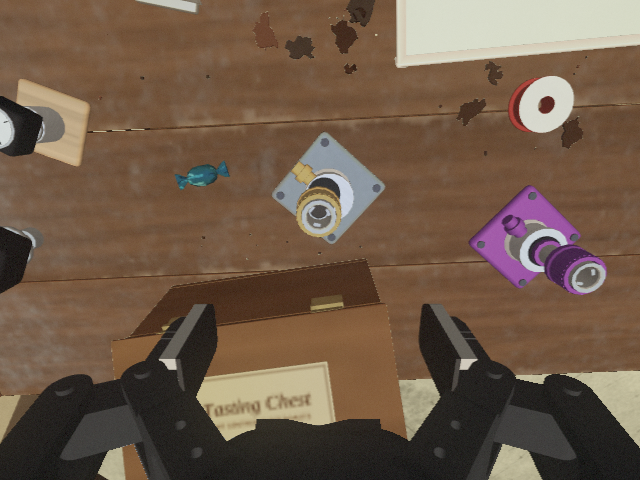

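Run:
```python
from h import *
c=cal('wrist'); im=cv2.imread('pics/w1.png'); cv2.imwrite('pics/c3.png',cv2.resize(im[180:250,285:355],(560,560),interpolation=cv2.INTER_CUBIC))
print(onz(c,320,215,.11))
```

```text
[ 0.51001084 -0.13355142  0.11      ]
```

View pics/c3.png

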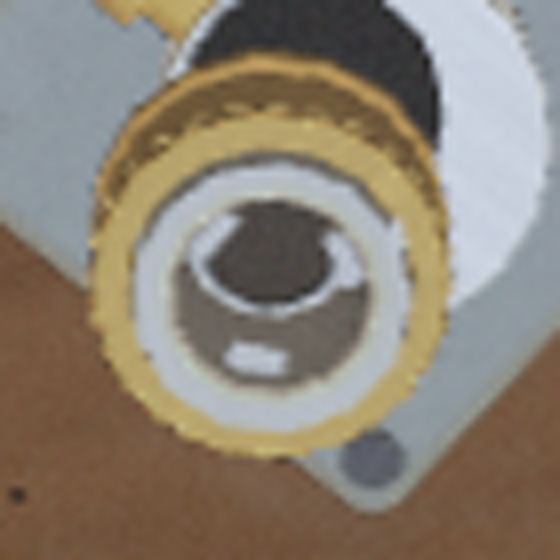

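Call:
{"name": "drive_tool", "arguments": {"deltas": [[1,0.1,-0.1,-4.3,0],[1,0,0,-4.3,0],[1,0,0,-4.3,0],[1,0,0,-4.2,0],[1,0,0,0,0]]}}

```text
clock: 2.1
tool_pos: [0.5043, -0.1311, 0.076]
orientation: [1.207, 1.216, -1.215]
contact_force: [0.3, -0.5, 0.7]
grip_width: 0.0855
```

Run:
```python
from h import *
save('wrist','w2'); save('scene','s2'); print(env.read_state())
```

```text
{'clock': 2.2, 'joint_positions': array([ 0.28996443,  0.38458813, -0.19166582,  2.05861564,  0.11016022,
        0.70892083, -1.54316547]), 'qd': array([-0.00298249, -0.04183643, -0.00488528, -0.02659385, -0.00214337,
        0.00456249, -0.00041631]), 'joint_efforts': array([ -0.10870091, -72.39548922,  -1.05104551, -30.6382513 ,
         0.1369121 ,  -0.35623083,  -0.09630671]), 'tool_pos': array([ 0.50765587, -0.13127528,  0.08088042]), 'orientation': array([ 1.20905926,  1.2098165 , -1.21041348]), 'contact_force': array([0.13821407, 0.14620953, 0.9159237 ]), 'moment': array([-0.03532902, -0.04910661,  0.00657875]), 'grip_width': 0.08534250441628312}
```

View pics/w2.png

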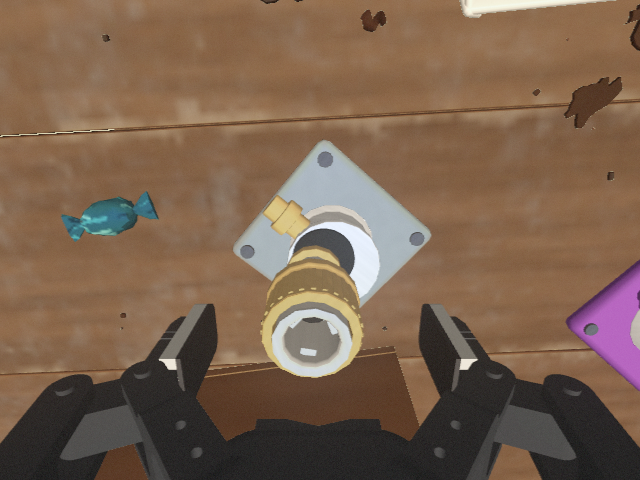

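View pics/s2.png

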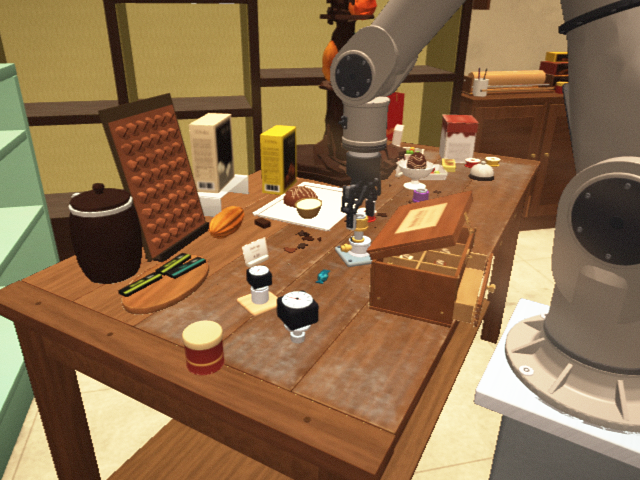

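Call:
{"name": "drive_tool", "arguments": {"deltas": [[-1,0,0,0,0],[-1,0,0,0,0],[-1,0,0,0,0],[-1,0,0,0,0],[-1,0,0,0,0]], "newtons": 20}}

```text
clock: 2.7
tool_pos: [0.5088, -0.1305, 0.0815]
orientation: [1.209, 1.208, -1.207]
contact_force: [-1.5, 0.1, 7.7]
grip_width: 0.0363
```

Call:
{"name": "drive_tool", "arguments": {"deltas": [[0.4,0,0,0,0],[0.4,0,0,0,0],[0.4,0,0,0,0],[0.4,0,0,0,8],[0.4,0,0,0,8]]}}

```text
clock: 3.2
tool_pos: [0.5079, -0.1302, 0.0803]
orientation: [0.996, 1.331, -0.996]
contact_force: [-0.8, 0.5, -0.3]
grip_width: 0.0597
```

Call:
{"name": "drive_tool", "arguments": {"deltas": [[0.4,0,0,0,8],[0.4,0,0,0,8],[0.4,0,0,0,8],[0.4,0,0,0,8],[0.4,0,0,0,8]]}}

```text
clock: 3.7
tool_pos: [0.5079, -0.1304, 0.0803]
orientation: [0.46, 1.522, -0.46]
contact_force: [0.4, 0.0, -0.2]
grip_width: 0.06
```

Call:
{"name": "drive_tool", "arguments": {"deltas": [[0.4,0,0,0,8],[0.4,0,0,0,8],[0.4,0,0,0,8],[0.4,0,0,0,8],[0.4,0,0,0,2]]}}

```text
clock: 4.2
tool_pos: [0.5079, -0.1305, 0.0802]
orientation: [-0.005, 1.571, 0.005]
contact_force: [-0.2, -0.0, -0.4]
grip_width: 0.06
```

Call:
{"name": "drive_tool", "arguments": {"deltas": [[0.4,0,0,0,0],[0.4,0,0,0,0]]}}

```text
clock: 4.4
tool_pos: [0.5079, -0.1305, 0.0802]
orientation: [0.001, 1.571, -0.001]
contact_force: [0.4, -0.8, -1.0]
grip_width: 0.0596
```

Run:
```python
from h import *
save('wrist','w3');print(env.read_state())
```

```text
{'clock': 4.45, 'joint_positions': array([ 0.58195804,  0.43043391, -0.54836706,  2.04228736,  0.32386703,
        0.75260943, -0.16589157]), 'qd': array([-0.00139889, -0.00140108,  0.00136313, -0.00169105,  0.00066656,
       -0.00078096,  0.00291781]), 'joint_efforts': array([ 3.04477746e-01, -7.78747916e+01, -8.23395163e+00, -3.35559726e+01,
        2.58006086e-02,  8.63976282e-03,  4.66178963e-02]), 'tool_pos': array([ 0.5079088 , -0.13040617,  0.08027811]), 'orientation': array([ 5.86985500e-04,  1.57095810e+00, -5.84266054e-04]), 'contact_force': array([-0.23626585,  0.32627638,  0.70578585]), 'moment': array([ 0.009276  , -0.01623404, -0.02379089]), 'grip_width': 0.059776700857053014}
```

View pics/w3.png

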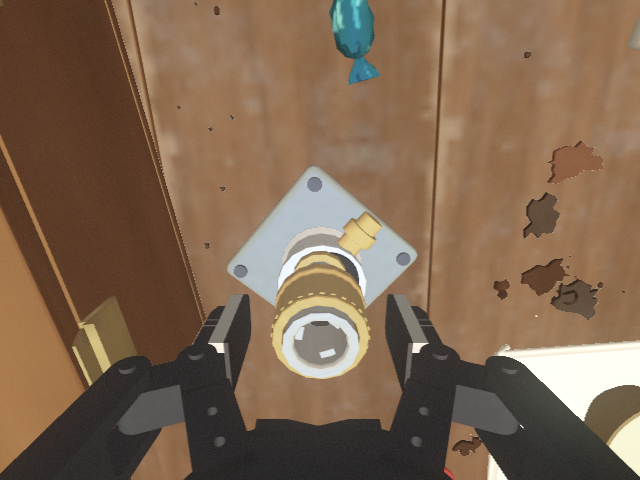

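Call:
{"name": "drive_tool", "arguments": {"deltas": [[-1,0,0,0,0],[-1,0,0,0,0],[-1,0,0,0,0],[-1,0,0,0,0],[-1,0,0,0,0]], "newtons": 50}}

```text
clock: 4.95
tool_pos: [0.5084, -0.1303, 0.0808]
orientation: [-0.001, 1.57, 0.0]
contact_force: [-2.0, 0.7, 8.2]
grip_width: 0.0364
```

Call:
{"name": "drive_tool", "arguments": {"deltas": [[-1,0,0,-0.2,0],[-1,0,0,-0.2,0],[-1,0,0,-0.2,0]]}}

```text
clock: 5.25
tool_pos: [0.5084, -0.1303, 0.0747]
orientation: [-0.001, 1.57, 0.0]
contact_force: [-0.5, 0.7, 5.6]
grip_width: 0.036
```

Call:
{"name": "drive_tool", "arguments": {"deltas": [[-1,0,0,-0.2,0],[-1,0,0,-0.2,0],[-1,0,0,0,0]]}}

```text
clock: 5.55
tool_pos: [0.5082, -0.1303, 0.0701]
orientation: [-0.0, 1.57, 0.001]
contact_force: [2.8, 0.3, -1.7]
grip_width: 0.0359
```

Call:
{"name": "drive_tool", "arguments": {"deltas": [[-1,0,0,-0.15,0],[-1,0,0,-0.15,0],[-1,0,0,0,0]]}}

```text
clock: 5.85
tool_pos: [0.509, -0.1306, 0.0685]
orientation: [-0.001, 1.569, -0.0]
contact_force: [-2.0, -0.2, 20.4]
grip_width: 0.0365
```

Call:
{"name": "drive_tool", "arguments": {"deltas": [[-1,0,0,0.12,0],[-1,0,0,0,0]]}}

```text
clock: 6.05
tool_pos: [0.5084, -0.1304, 0.0688]
orientation: [-0.001, 1.57, 0.001]
contact_force: [2.5, 0.2, 5.6]
grip_width: 0.0361
```

Call:
{"name": "drive_tool", "arguments": {"deltas": [[0.4,0,0,0,0],[0.4,0,0,0,0],[0.4,0,0,0,0],[0.4,0,0,0,0]]}}

```text
clock: 6.45
tool_pos: [0.5077, -0.1304, 0.0683]
orientation: [-0.0, 1.571, 0.001]
contact_force: [0.2, -0.4, 0.5]
grip_width: 0.0597
```

Run:
```python
from h import *
save('wrist','w4');print(env.read_state()['tool_pos'])
```

```text
[ 0.50772942 -0.13036598  0.06835977]
```

View pics/w4.png

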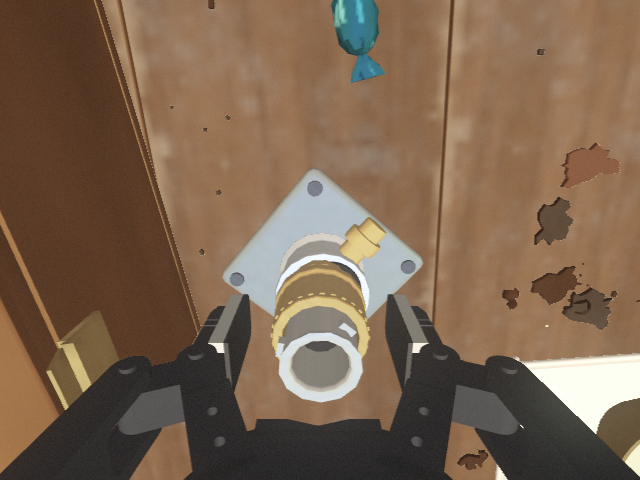

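Call:
{"name": "drive_tool", "arguments": {"deltas": [[0.4,0,0,4.5,0],[1,0,0,4.5,0],[1,0,0,4.5,0],[1,0,0,4.5,0],[1,1.2,4.5,0,0]]}}

```text
clock: 7.0
tool_pos: [0.5216, -0.0905, 0.2539]
orientation: [0.003, 1.564, -0.009]
contact_force: [1.6, 0.7, -0.9]
grip_width: 0.0854
```

Call:
{"name": "drive_tool", "arguments": {"deltas": [[1,1.2,4.5,0,0],[1,1.2,4.5,0,0],[1,1.2,4.5,0,0],[1,0,0,0,0],[1,0,0,0,0]]}}

```text
clock: 7.5
tool_pos: [0.5558, 0.0509, 0.2482]
orientation: [-0.002, 1.571, 0.003]
contact_force: [-0.7, -1.6, -0.4]
grip_width: 0.0856
```

Run:
```python
from h import *
c=cal('wrist');save('wrist','w5');print(env.read_state()['tool_pos'],proj(c,[.5775,.1485,.078]))
```

```text
[0.55575742 0.04947264 0.24821054] (np.float64(344.7413503966122), np.float64(92.26665523599323))
```

View pics/w5.png

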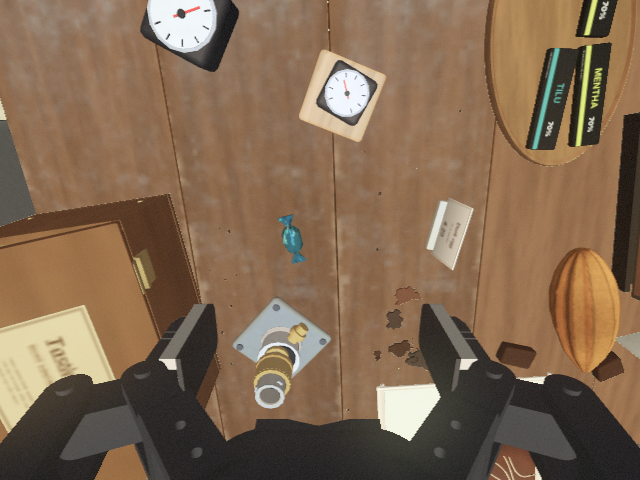

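```bash
cat >> h.py <<'E'
def gauge(c,im,u,v,r=45,ztop=.076):
    x0,y0=int(u-r),max(0,int(v-r)); s=im[y0:int(v+r),x0:int(u+r)]
    hsv=cv2.cvtColor(s,cv2.COLOR_RGB2HSV)
    dk=(s.max(2)<75).astype(np.uint8)
    n,l,st,ce=cv2.connectedComponentsWithStats(dk); k=1+np.argmax(st[1:,4]); 
    cn=max(cv2.findContours((l==k).astype(np.uint8),cv2.RETR_EXTERNAL,cv2.CHAIN_APPROX_NONE)[0],key=cv2.contourArea)
    rect=cv2.minAreaRect(cn); P=cv2.boxPoints(rect)+[x0,y0]
    W=np.array([onz(c,*p,ztop)[:2] for p in P]); e=[W[(i+1)%4]-W[i] for i in range(4)]
    ang=[np.degrees(np.arctan2(q[1],q[0]))%90 for q in e]
    wh=((s.min(2)>150)&(hsv[...,1]<45)).astype(np.uint8)
    n,l,st,ce=cv2.connectedComponentsWithStats(wh); k=1+np.argmax(st[1:,4])
    d=cv2.fitEllipse(max(cv2.findContours((l==k).astype(np.uint8),cv2.RETR_EXTERNAL,cv2.CHAIN_APPROX_NONE)[0],key=len))
    dc=(d[0][0]+x0,d[0][1]+y0)
    return P.round(1).tolist(),W.mean(0).round(4),[round(np.linalg.norm(q),4) for q in e],np.round(ang,1),dc,onz(c,*dc,.078).round(4)
E
python3 - <<'E'
from h import *
c=cal('wrist'); im=cv2.imread('pics/w5.png')[:,:,::-1]
for x in gauge(c,im,347,92): print(x)
cv2.imwrite('pics/c5.png',cv2.resize(cv2.imread('pics/w5.png')[40:145,295:400],(630,630),interpolation=cv2.INTER_CUBIC))
print(onz(c,270,396,.11))
E
```

```text
[[313.6, 105.8], [337.2, 58.6], [376.0, 78.0], [352.4, 125.2]]
[0.5778 0.1469]
[np.float64(0.0404), np.float64(0.0349), np.float64(0.041), np.float64(0.0363)]
[62.  66.  64.  64.9]
(346.5146789550781, 92.62179565429688)
[0.5791 0.1467 0.078 ]
[ 0.50903289 -0.13396736  0.11      ]
```

View pics/c5.png

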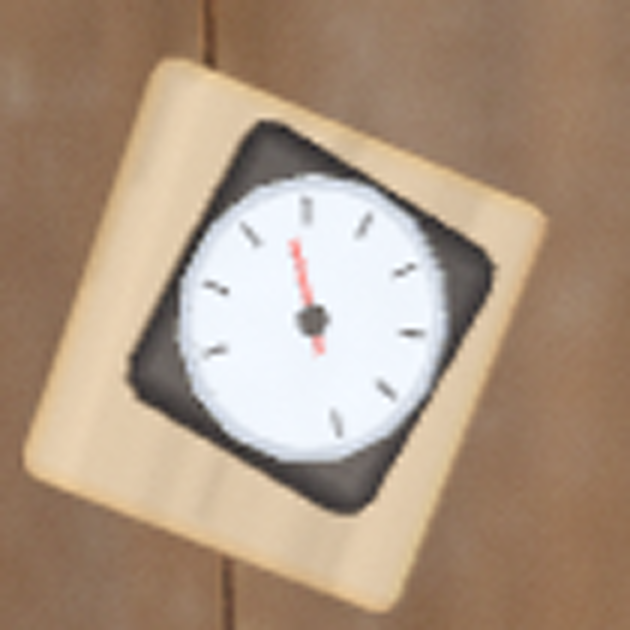

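Run:
```python
from h import *
c=cal('wrist')
W=[onz(c,295+p[0]/6,40+p[1]/6,.076)[:2] for p in [(258,118),(500,262),(355,520),(124,372)]]
for i in range(4):
    e=W[(i+1)%4]-W[i]; print(np.degrees(np.arctan2(e[1],e[0]))%90, np.linalg.norm(e))
print(np.mean(W,0))
```

```text
62.05642540944071 0.03779248915604811
61.14858978073677 0.03853570510892738
59.11344017208725 0.038107833012219275
60.684937613957835 0.036584808634792416
[0.57927999 0.14610195]
```

Call:
{"name": "drive_tool", "arguments": {"deltas": [[1,0.8,3.2,0,-7.3],[1,0.8,3.2,0,-7.3],[1,0.7,3.3,0,-7.2],[1,0,0,0,-7.2],[1,0,0,0,0]]}}

```text
clock: 8.05
tool_pos: [0.5789, 0.146, 0.2483]
orientation: [0.398, 1.534, -0.399]
contact_force: [-0.0, -0.3, -0.6]
grip_width: 0.0854
```

Call:
{"name": "drive_tool", "arguments": {"deltas": [[1,0,0,-4,0],[1,0,0,-4,0],[1,0,0,0,0],[1,0,0,0,0]]}}

```text
clock: 8.45
tool_pos: [0.5791, 0.1454, 0.1691]
orientation: [0.395, 1.535, -0.396]
contact_force: [0.4, 0.4, -0.1]
grip_width: 0.0853
```

Run:
```python
from h import *
c=cal('wrist');im=save('wrist','w6');print(env.read_state()['tool_pos'])
u,v=proj(c,[.579,.1465,.078]);print(u,v)
for x in gauge(c,im,u,v,75): print(x)
cv2.imwrite('pics/c6.png',cv2.resize(im[int(v-75):int(v+75),int(u-75):int(u+75),::-1],(600,600),interpolation=cv2.INTER_CUBIC))
```

```text
[0.57976794 0.14594207 0.17018096]
315.3386789697274 235.08962600607353
[[287.8, 208.0], [288.5, 195.3], [342.7, 198.3], [342.0, 211.0]]
[0.5898 0.166 ]
[np.float64(0.0089), np.float64(0.0368), np.float64(0.0089), np.float64(0.0372)]
[56.5 57.9 59.3 57.9]
(314.6068344116211, 232.63578033447266)
[0.5794 0.1483 0.078 ]
```

View pics/w6.png

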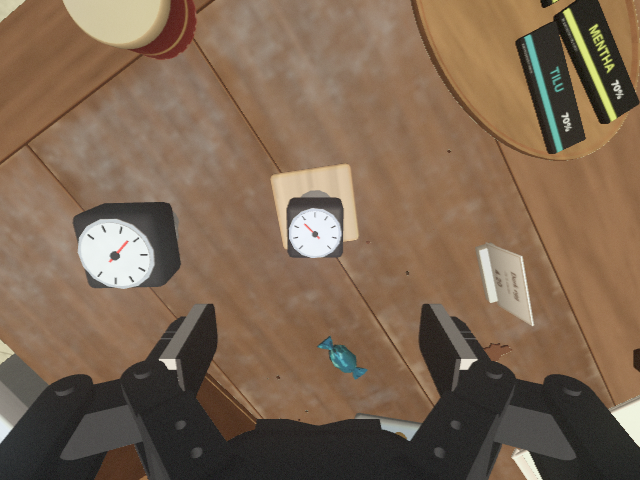

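View pics/c6.png

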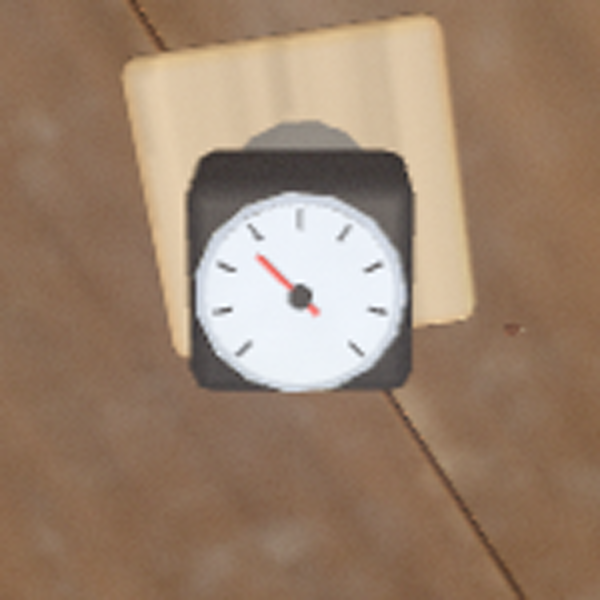

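Call:
{"name": "drive_tool", "arguments": {"deltas": [[1,0,0.15,-4.2,0],[1,0,0,-4.2,0],[1,0,0,-4.1,0],[1,0,0,0,0],[1,0,0,0,0]]}}

```text
clock: 9.0
tool_pos: [0.58, 0.1484, 0.0456]
orientation: [0.396, 1.533, -0.395]
contact_force: [0.6, 0.9, 0.9]
grip_width: 0.0858
```

Call:
{"name": "drive_tool", "arguments": {"deltas": [[-1,0,0,0,0],[-1,0,0,0,0],[-1,0,0,0,0],[-1,0,0,0,0],[-1,0,0,0,0]], "newtons": 20}}

```text
clock: 9.5
tool_pos: [0.5797, 0.1482, 0.045]
orientation: [0.397, 1.532, -0.396]
contact_force: [-2.6, -2.4, 14.0]
grip_width: 0.0398
```

Run:
```python
from h import *
im=save('wrist','w7');s=env.read_state();print(s['tool_pos'],s['joint_positions'],s['grip_width'])
```

```text
[0.57975475 0.14821702 0.04500299] [ 0.06035712  0.58415051 -0.54327053  1.89426739  0.42026878  0.77593802
 -1.22009933] 0.03979085129328908
```

View pics/w7.png

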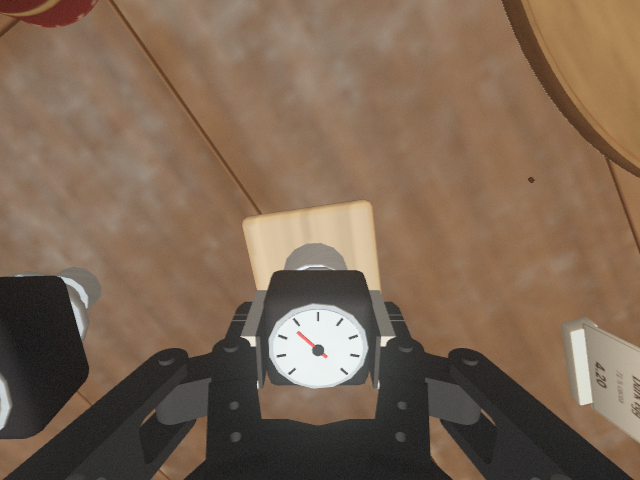

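Call:
{"name": "drive_tool", "arguments": {"deltas": [[1,0,0,0,0],[1,0,0,0,0],[1,0,0,0,0],[1,0,0,0,8],[1,0,0,0,8]]}}

```text
clock: 10.05
tool_pos: [0.5789, 0.1482, 0.0436]
orientation: [0.173, 1.564, -0.173]
contact_force: [-0.4, 0.8, 0.7]
grip_width: 0.0857
```

Call:
{"name": "drive_tool", "arguments": {"deltas": [[1,0,0,0,8],[1,0,0,0,8],[1,0,0,0,8],[1,0,0,0,8],[1,0,0,0,8]]}}

```text
clock: 10.55
tool_pos: [0.5789, 0.1481, 0.0435]
orientation: [-0.375, 1.538, 0.375]
contact_force: [0.3, 0.5, 1.0]
grip_width: 0.0854
```

Call:
{"name": "drive_tool", "arguments": {"deltas": [[1,0,0,0,8],[1,0,0,0,8],[1,0,0,0,8],[1,0,0,0,8],[1,0,0,0,2]]}}

```text
clock: 11.05
tool_pos: [0.5789, 0.1479, 0.0433]
orientation: [-0.833, 1.406, 0.834]
contact_force: [0.2, 0.6, -0.6]
grip_width: 0.0855
```

Call:
{"name": "drive_tool", "arguments": {"deltas": [[1,0,0,0,0],[1,0,0,0,0]]}}

```text
clock: 11.25
tool_pos: [0.5789, 0.1481, 0.0434]
orientation: [-0.828, 1.408, 0.828]
contact_force: [-0.6, 0.3, 0.1]
grip_width: 0.0853
```

Run:
```python
from h import *
im=save('wrist','w8');s=env.read_state();print(s['tool_pos'],s['joint_positions'],s['grip_width'])
```

```text
[0.57896652 0.14809483 0.04348563] [ 0.30683857  0.70490714 -0.8952089   1.88095267  0.69892545  0.90429881
  0.13154878] 0.08527552401649537
```

View pics/w8.png

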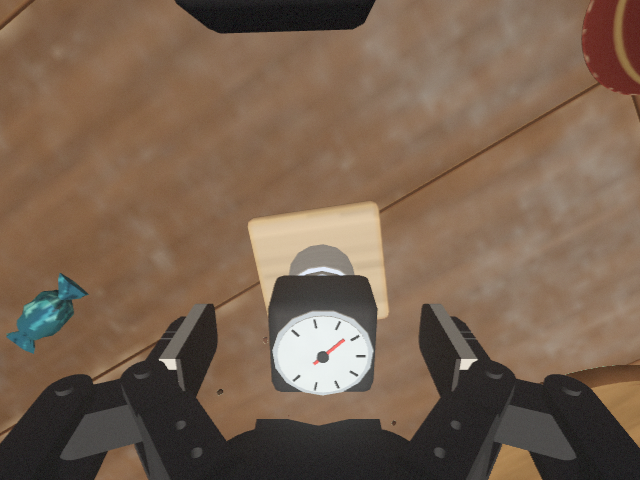

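Call:
{"name": "drive_tool", "arguments": {"deltas": [[-1,0,0,0.1,0],[-1,0,0,0,0],[-1,0,0,0,0],[-1,0,0,0,0],[-1,0,0,0,0]], "newtons": 40}}

```text
clock: 11.8
tool_pos: [0.5791, 0.1482, 0.0447]
orientation: [-0.829, 1.407, 0.829]
contact_force: [-1.1, -0.6, 6.0]
grip_width: 0.0395
```

Call:
{"name": "drive_tool", "arguments": {"deltas": [[-1,0,0,1,0],[-1,0,0,2.5,0],[-1,0,0,4,0],[-1,0,0,4,0],[-1,0,0,3,0]]}}

```text
clock: 12.3
tool_pos: [0.579, 0.1486, 0.1923]
orientation: [-0.83, 1.405, 0.829]
contact_force: [0.4, -0.2, -1.3]
grip_width: 0.0395
```

Call:
{"name": "drive_tool", "arguments": {"deltas": [[-1,0,0,0,0],[-1,0,0,0,0]]}}

```text
clock: 12.5
tool_pos: [0.5791, 0.1479, 0.1901]
orientation: [-0.83, 1.406, 0.828]
contact_force: [-0.3, -0.2, -1.9]
grip_width: 0.0392
```

Run:
```python
from h import *
im=save('wrist','w9');save('scene','s9');s=env.read_state();print(s['tool_pos'],s['contact_force'],s['grip_width'])
```

```text
[0.57845297 0.14772957 0.18869813] [-0.46974572  0.28140716 -1.63170285] 0.03954621841383011
```

View pics/w9.png

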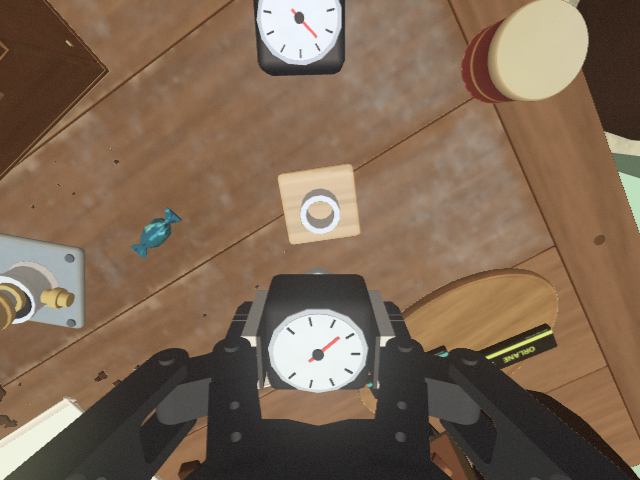

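View pics/s9.png

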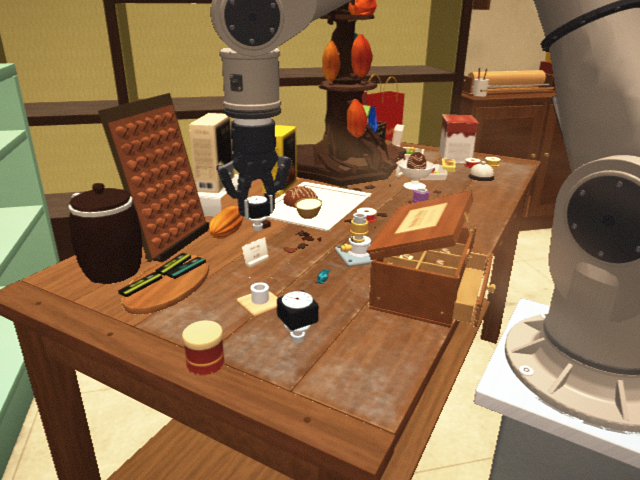

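Call:
{"name": "drive_tool", "arguments": {"deltas": [[-1,-0.9,-3.5,0,-7.5],[-1,-0.9,-3.5,0,-7.5],[-1,-0.9,-3.5,0,-7.5],[-1,-0.9,-3.5,0,-7.5],[-1,-0.9,-3.5,0,-7.5]]}}

```text
clock: 13.1
tool_pos: [0.5328, -0.0283, 0.1885]
orientation: [-0.318, 1.549, 0.319]
contact_force: [0.0, -0.2, -1.5]
grip_width: 0.0396
```

Call:
{"name": "drive_tool", "arguments": {"deltas": [[-1,-0.9,-3.5,0,-7.5],[-1,-0.9,-3.5,0,-7.5],[-1,-0.8,-3.3,0,-7.5],[-1,0,0,0,0],[-1,0,0,0,0]]}}

```text
clock: 13.6
tool_pos: [0.5073, -0.1302, 0.1887]
orientation: [-0.014, 1.572, 0.014]
contact_force: [0.4, 0.6, 0.0]
grip_width: 0.0397
```

Run:
```python
from h import *
im=save('wrist','w10');save('scene','s10');save('top','t10');s=env.read_state();print(s['tool_pos'],s['orientation'],s['contact_force'],s['joint_positions'])
for f,p in (('s10',(359,215)),('t10',(378,267))):
    i=cv2.imread(f'pics/{f}.png');u,v=p;cv2.imwrite(f'pics/c{f}.png',cv2.resize(i[v-60:v+40,u-50:u+50],(400,400),interpolation=cv2.INTER_CUBIC))
cv2.imwrite('pics/c10.png',np.hstack([cv2.imread('pics/cs10.png'),cv2.imread('pics/ct10.png')]))
```

```text
[ 0.50806106 -0.12860281  0.18917063] [-0.01580639  1.57125635  0.01704937] [ 0.49364622 -0.03653986 -0.42497703] [ 0.81982395  0.32708144 -0.82209191  1.94658922  0.28489387  0.98767294
 -0.11416409]
```

View pics/c10.png

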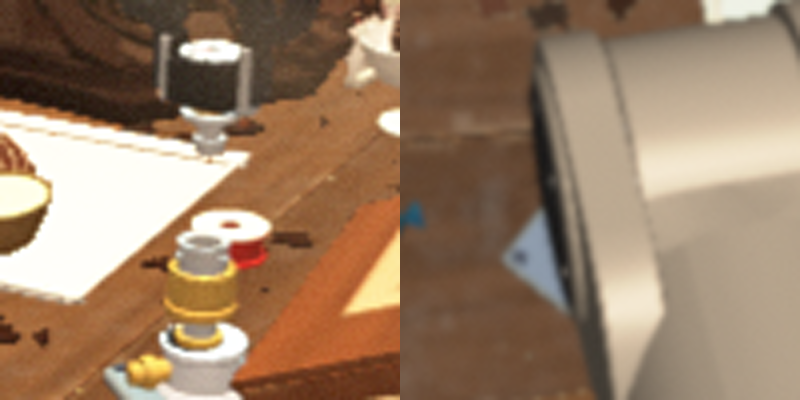

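View pics/w10.png

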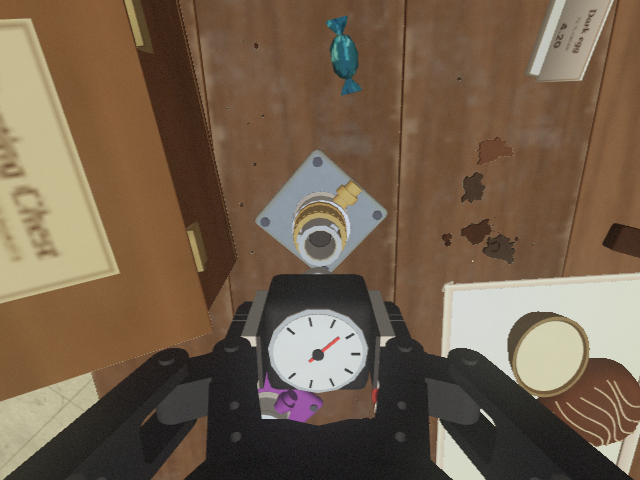

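Call:
{"name": "drive_tool", "arguments": {"deltas": [[-1,0,-0.05,-2,0],[-1,0,0,-2,0],[-1,0,0,-0.5,0],[-1,0,0,0,0],[-1,0,0,0,0]]}}

```text
clock: 14.25
tool_pos: [0.5085, -0.1299, 0.1452]
orientation: [-0.015, 1.57, 0.015]
contact_force: [-1.1, 0.0, -0.4]
grip_width: 0.0393
```

Run:
```python
from h import *
im=save('wrist','w11');save('scene','s11');s=env.read_state();print(s['tool_pos'],s['contact_force'])
i=cv2.imread('pics/s11.png');cv2.imwrite('pics/c11.png',cv2.resize(i[170:250,320:400],(600,600),interpolation=cv2.INTER_CUBIC))
c=cal('scene');print(proj(c,[.5084,-.1304,.115]),proj(c,[.5084,-.1304,.11]),proj(c,[.5084,-.1304,.088]),proj(c,[.5114,-.1304,.11]))
```

```text
[ 0.50850601 -0.13023194  0.14533314] [ 0.50085908  0.16411946 -0.73972835]
(np.float64(359.3406124732653), np.float64(212.61179126642452)) (np.float64(359.2484613806693), np.float64(214.65930833820704)) (np.float64(358.8469130792551), np.float64(223.58136209936424)) (np.float64(358.06682103284453), np.float64(214.3803257675258))
```

View pics/c11.png

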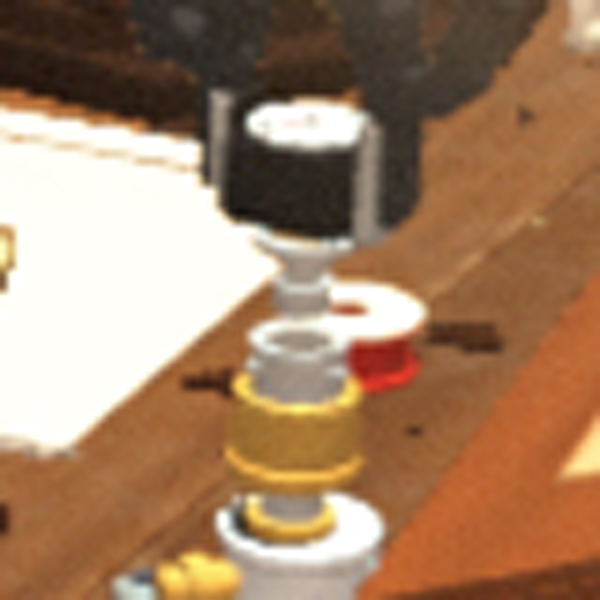

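Call:
{"name": "drive_tool", "arguments": {"deltas": [[-1,0,0,-0.4,0],[-1,0,0,-0.4,0],[-1,0,0,-0.2,0],[-1,0,0,0,0]]}}

```text
clock: 14.75
tool_pos: [0.5077, -0.1304, 0.1341]
orientation: [-0.014, 1.571, 0.014]
contact_force: [-0.4, -0.6, -0.5]
grip_width: 0.0397
```

Call:
{"name": "drive_tool", "arguments": {"deltas": [[-1,0,0,-0.2,0],[-1,0,0,-0.2,0],[-1,0,0,0,0]]}}

```text
clock: 15.05
tool_pos: [0.5078, -0.1303, 0.1302]
orientation: [-0.014, 1.571, 0.014]
contact_force: [-1.1, 0.4, -1.1]
grip_width: 0.0391
```

Call:
{"name": "drive_tool", "arguments": {"deltas": [[-1,0,0,-0.3,0],[-1,0,0,-0.3,0],[-1,0,0,-0.2,0],[-1,0,0,0,0]]}}

```text
clock: 15.45
tool_pos: [0.5078, -0.1303, 0.1221]
orientation: [-0.014, 1.571, 0.015]
contact_force: [-0.2, 0.4, -1.6]
grip_width: 0.0394
```

Call:
{"name": "drive_tool", "arguments": {"deltas": [[-1,0,0,-0.2,0],[-1,0,0,-0.2,0],[-1,0,0,0,0]]}}

```text
clock: 15.75
tool_pos: [0.5078, -0.1304, 0.1182]
orientation: [-0.014, 1.571, 0.014]
contact_force: [0.0, -0.2, -2.3]
grip_width: 0.0391
```

Call:
{"name": "drive_tool", "arguments": {"deltas": [[-1,0,0,-0.1,0],[-1,0,0,-0.1,0],[-1,0,0,0,0]]}}

```text
clock: 16.05
tool_pos: [0.5082, -0.1304, 0.1167]
orientation: [-0.014, 1.57, 0.014]
contact_force: [-1.1, 0.2, 3.7]
grip_width: 0.0394
```

Call:
{"name": "drive_tool", "arguments": {"deltas": [[-1,0,0,-0.1,0],[-1,0,0,0,0]]}}

```text
clock: 16.25
tool_pos: [0.508, -0.1304, 0.1156]
orientation: [-0.014, 1.571, 0.014]
contact_force: [-0.5, -0.2, 0.0]
grip_width: 0.039
```

Run:
```python
from h import *
im=save('wrist','w12');save('scene','s12');s=env.read_state();print(s['tool_pos'],s['contact_force'])
i=cv2.imread('pics/s12.png');a=cv2.resize(i[180:260,320:400],(400,400),interpolation=cv2.INTER_CUBIC)
b=cv2.resize(im[150:400,200:450,::-1],(400,400));cv2.imwrite('pics/c12.png',np.hstack([a,b]))
```

```text
[ 0.5079937  -0.13038529  0.11552072] [ 0.64344597 -0.60677858  0.23228389]
```

View pics/c12.png

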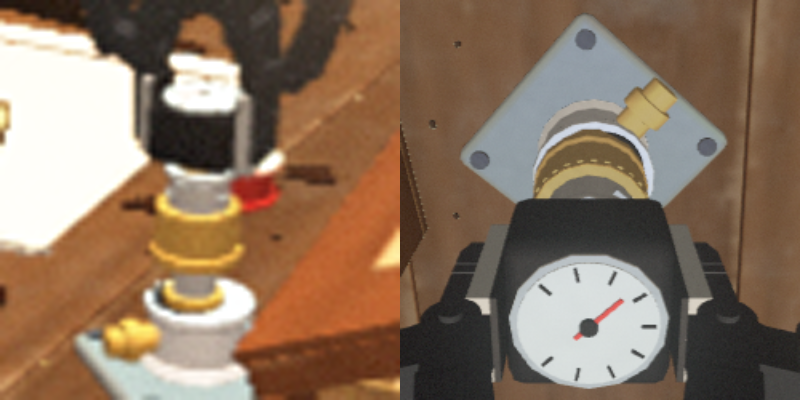

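Call:
{"name": "drive_tool", "arguments": {"deltas": [[-1,0,0,-0.1,0],[-1,0,0,0,0]]}}

```text
clock: 16.55
tool_pos: [0.508, -0.1304, 0.1145]
orientation: [-0.014, 1.571, 0.014]
contact_force: [0.9, 1.1, 1.6]
grip_width: 0.0394
```

Call:
{"name": "drive_tool", "arguments": {"deltas": [[-1,0,0,-0.05,0],[-1,0,0,0,0]]}}

```text
clock: 16.75
tool_pos: [0.5082, -0.1304, 0.1143]
orientation: [-0.014, 1.57, 0.014]
contact_force: [-2.2, 0.4, 8.0]
grip_width: 0.0392
```

Run:
```python
from h import *
im=save('wrist','w13');save('scene','s13');s=env.read_state();print(s['tool_pos'],s['contact_force'])
i=cv2.imread('pics/s13.png');a=cv2.resize(i[180:260,320:400],(400,400),interpolation=cv2.INTER_CUBIC)
b=cv2.resize(im[150:400,200:450,::-1],(400,400));cv2.imwrite('pics/c13.png',np.hstack([a,b]))
```

```text
[ 0.5081814  -0.13036723  0.11434076] [-1.36426929  1.15703494  7.33618393]
```

View pics/c13.png

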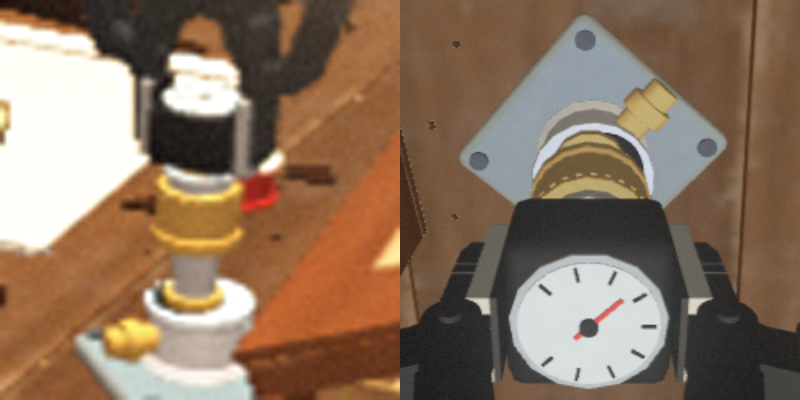

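Call:
{"name": "drive_tool", "arguments": {"deltas": [[-1,0,0,0.03,0],[-0.05,0,0,0,0],[0.1,0,0,0,0],[0.4,0,0,0,0],[0.8,0,0,0,0]]}}

```text
clock: 17.35
tool_pos: [0.5079, -0.1303, 0.1142]
orientation: [-0.014, 1.571, 0.014]
contact_force: [-0.4, 0.8, 0.5]
grip_width: 0.0724
```

Call:
{"name": "drive_tool", "arguments": {"deltas": [[1,0,0,0,0],[1,0,0,0,0],[1,0,0,2,0],[1,0,0,4,0],[1,0,0,4,0]]}}

```text
clock: 17.85
tool_pos: [0.5075, -0.13, 0.2151]
orientation: [-0.014, 1.572, 0.016]
contact_force: [0.6, -1.3, -0.4]
grip_width: 0.0852
```

Call:
{"name": "drive_tool", "arguments": {"deltas": [[1,0,2,2,0],[1,0,-2,0,0],[1,0,0,0,0],[1,0,0,0,0],[1,0,0,0,0]]}}

```text
clock: 18.35
tool_pos: [0.5077, -0.13, 0.2339]
orientation: [-0.014, 1.571, 0.015]
contact_force: [0.7, 0.5, 0.5]
grip_width: 0.0857
```

Run:
```python
from h import *
im=save('wrist','w14');save('scene','s14');s=env.read_state();print(s['tool_pos'],s['contact_force'],s['clock'])
cw=cal('wrist');
i=cv2.imread('pics/s14.png');a=cv2.resize(i[170:250,320:400],(400,400),interpolation=cv2.INTER_CUBIC)
u,v=map(int,proj(cw,[.508,-.1304,.148]));print(u,v)
b=cv2.resize(im[v-80:v+80,u-80:u+80,::-1],(400,400));cv2.imwrite('pics/c14.png',np.hstack([a,b]))
c=cal('scene')
for z in (.148,.118,.106,.078): print(z,[(q-o)*5 for q,o in zip(proj(c,[.508,-.1304,z]),(320,170))])
```

```text
[ 0.50784889 -0.12994857  0.23399048] [ 0.75405153  0.38507972 -0.48970174] 18.45
317 239
0.148 [np.float64(200.586774663239), np.float64(144.72740310287165)]
0.118 [np.float64(197.77162771123045), np.float64(207.08262437424267)]
0.106 [np.float64(196.66260117697277), np.float64(231.64745033834038)]
0.078 [np.float64(194.1117774039148), np.float64(288.1479398349268)]
```

View pics/c14.png

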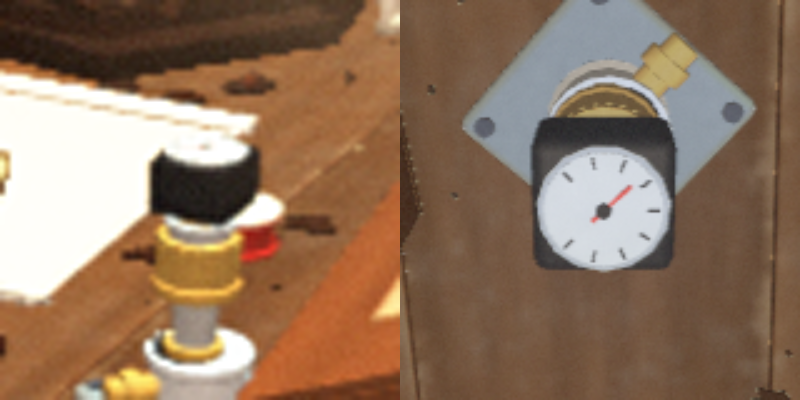

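View pics/s14.png

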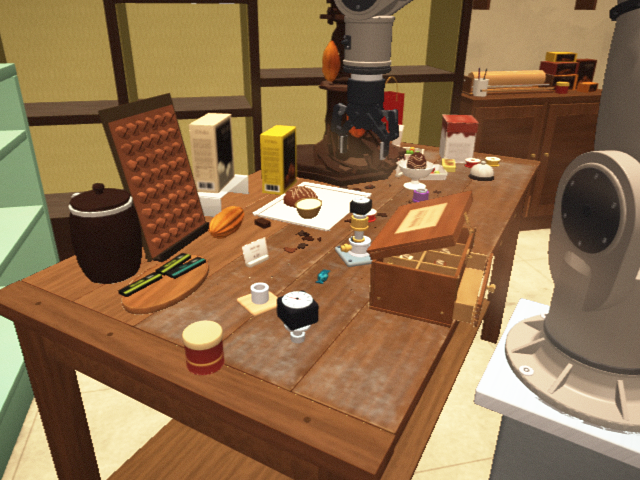

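```bash
python3 -c "
from h import *
print(env.close_job())"
```

```text
the job is handed in; nothing more can be done
None
```

The gauge is in the coupler and the job is handed in at about 18.5 s of the 72 s. `env.close_job()` gives no verdict, so the result below rests on my own checks.

**What I did:**
- I gripped the coupler sleeve in two crossed directions, which put its axis at about x 0.508, y −0.130.
- I pulled the sleeve down to its stop. It stayed back by itself after I let go.
- I gripped the smaller gauge across both pairs of sides to centre it, then lifted it from its stand.
- I lowered it into the socket in small steps. The readings between steps never passed 8 N. The sleeve sprang up at the last step.
- I let go and backed off.

**What the last checks showed:**
- **Gauge and sleeve:** the gauge stands upright and the sleeve is up, in both the scene and wrist pictures.
- **Height:** the tool height at seating put the plug tip at about 88 mm. The dial sat about one pixel (2.4 mm) lower in the scene view than calculated, which is about the limit of that view.
- **Contact:** the gripper is clear, with less than 1 N on the tool.
- **Other things on the table:** the scene picture shows none of them visibly moved.

No check failed. One check gave a small disagreement: before insertion, the scene view put the plug about 1 mm off the socket's centre, but it entered without side force.

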